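Point out the filling order of a travel flacon

TASK

With the things standing round the balance (not their look-alikes farther back by the bottle rack), show the trainee what is used to fill the travel flacon, in order: point from straight above at the clear bottle with the blue-black cap, then at the steel funnel, then at the brown square flacon (not the black one), each time bringing the fingertips centrally over its top, two to four centimetres above it, and pausing still there for at least a second. Finish still pointing at the brown flacon. Touch and move nothing, and travel well above things: do not dip down over the black flacon or the balm jar.

Things in the scene. Friction and masses are not known exactly. Their poses are not given: they have to be found in the camera images.
- carrier_bottle: round clear-glass bottle with a paper label and a blue-black screw cap, 56 mm diameter, 116 mm tall over the cap (cap 30 mm diameter). Loose, upright, in any of five places round the flat black balance, at most 0.75 m from the robot base; look-alikes farther back by the bottle rack are room decoration. Origin: centre of its underside, z up.
- carrier_bottle_top (a point): centre of the top of the blue-black cap of the carrier bottle, on its upright axis.
- funnel: small pale steel funnel standing on its wide mouth with the narrow spout up, 62 mm diameter at the foot, 62 mm tall. Loose, upright, in any of five places round the flat black balance, at most 0.75 m from the robot base; look-alikes farther back by the bottle rack are room decoration. Origin: centre of its underside, z up.
- funnel_top (a point): centre of the upper end of the spout of the funnel, on its upright axis.
- brown_flacon: brown square spray flacon with a black square cap, 30x30 mm, 92 mm tall (cap 21 mm square). Loose, upright, in any of five places round the flat black balance, at most 0.75 m from the robot base; look-alikes farther back by the bottle rack are room decoration. Origin: centre of its underside, z up.
- brown_flacon_top (a point): centre of the top of the cap of the brown flacon, on its upright axis.
- black_flacon: black square spray flacon with a black square cap, 30x30 mm, 92 mm tall; same shape as the brown one; bystander. Loose, upright, in any of five places round the flat black balance, at most 0.75 m from the robot base; look-alikes farther back by the bottle rack are room decoration. Origin: centre of its underside, z up.
- black_flacon_top (a point): centre of the top of the cap of the black flacon, on its upright axis.
- balm_jar: low wide brown-black jar with a black screw lid with a round pale label, 50 mm diameter, 44 mm tall; bystander. Loose, upright, in any of five places round the flat black balance, at most 0.75 m from the robot base; look-alikes farther back by the bottle rack are room decoration. Origin: centre of its underside, z up.
- balm_jar_top (a point): centre of the top of the lid of the balm jar, on its upright axis.

How it is judged (in metres and radians):
On the way, in this order (a step that is already met when the one before it is completed fails the run):
1. the fingertips dwell for a second close above the clear bottle with the blue-black cap (horizontal distance between the grasp point and carrier_bottle_top below 0.025 m and z of the grasp point in the frame of carrier_bottle_top between 0.02 and 0.075 m), for 1 s.
2. the fingertips dwell for a second close above the funnel (horizontal distance between the grasp point and funnel_top below 0.025 m and z of the grasp point in the frame of funnel_top between 0.02 and 0.075 m), for 1 s.
3. the fingertips dwell for a second close above the brown flacon (horizontal distance between the grasp point and brown_flacon_top below 0.025 m and z of the grasp point in the frame of brown_flacon_top between 0.02 and 0.075 m), for 1 s.
At the end, for the whole second after the job is handed in: The tool point (TCP) is still within 25 mm sideways of the axis of the brown flacon and 20 to 75 mm above its cap (the fingertips stand about 19 mm past the TCP), touching nothing; all five objects stand upright and at rest within 8 mm of where they began (all of step 3 and distance of each of carrier_bottle, funnel, brown_flacon, black_flacon, balm_jar from where it was at the start of the episode below 0.008 m and angle between each of carrier_bottle, funnel, brown_flacon, black_flacon, balm_jar's own z axis and vertical below 0.1 rad and linear speed of each of carrier_bottle, funnel, brown_flacon, black_flacon, balm_jar below 0.02 m/s).
It fails at once if the robot touches anything (over 0.5 N) (contact force between any of the fingers, the arm and anything else above 0.5 N).
It fails at once if one of the five objects is moved by more than 8 mm, lifted or carried (distance of any of carrier_bottle, funnel, brown_flacon, black_flacon, balm_jar from where it was at the start of the episode above 0.008 m).
It fails at once if the black flacon is pointed at: TCP within 20 mm sideways and less than 60 mm above its top (horizontal distance between the grasp point and black_flacon_top below 0.02 m and z of the grasp point in the frame of black_flacon_top below 0.06 m).
It fails at once if the balm jar is pointed at: TCP within 20 mm sideways and less than 60 mm above its top (horizontal distance between the grasp point and balm_jar_top below 0.02 m and z of the grasp point in the frame of balm_jar_top below 0.06 m).
It also fails if it takes over 48 s, if anything falls off the work surface, if the arm or the gripper's body presses on something with over 40 N, if the wrist force passes 120 N, or if a joint passes its speed limit or range.

ROBOT

A 6-joint arm with a two-finger parallel gripper is mounted at the origin on a cart in front of the work surface, level with it; the furniture and walls round the work are solid. World frame = base frame: x ahead of the robot, y to its left, z up, the work surface at z = 0. Lengths are in mm, angles in rad, forces in N, time in s.
With the tool pointing down it reaches from about 275 to 750 mm from the base axis. Payload 10.2 kg.
Tool frame: the origin (TCP) lies between the finger pads, 19 mm behind the fingertips; this is the grasp point; z points along the fingers, y is the line along which they close (so a half turn about z gives the same grasp; the last joint's range is limited). The gripper opens to 85 mm and grips with 20 to 120 N. Pads are 22 mm wide; open, the fingers measure 114 mm over their backs; the gripper's body (76 mm by 85 mm) begins 54 mm behind the grasp point. The pads swing forward as they close: fully open they stand 13 mm farther back than shut.
Start: joints at [0.88, 0.313, 1.498, -0, 1.331, -0.223], TCP at [236.748, 468.595, 249.994] pointing down, gripper open.
Joint ranges: [-2.94, 2.94], [-0.97, 2.17], [0.19, 2.56], [-1.23, 4.37], [0.02, 3.11], [-2.88, 2.88]. Speed limits (rad/s): [2.39, 2.39, 3.01, 3.14, 3.14, 3.14].

INTERFACE

Orientations are given as a unit quaternion [w, x, y, z].
In Python, from rig import ctrl, vision, monitor, job gives the robot as it stands (ctrl), with the cameras (vision), the readings (monitor) and the job (job).
- The arm moves only by the tool shift_gripper, called after ">>>" as name([rows], argument=value, ...), one row to a line, values as JSON. Schema: {"type":"object","properties":{"steps":{"type":"array","items":{"type":"array","items":{"type":"array","items":{"type":"number"},"minItems":6,"maxItems":6},"minItems":1,"maxItems":8},"minItems":1,"maxItems":1},"finger_gap":{"type":"number"},"grip_force":{"type":"number"},"only":{"type":"string"},"quiet":{"type":"boolean"},"lines":{"type":"string"}},"required":["steps"],"additionalProperties":false}. steps is a list that holds a single list of rows (three levels of brackets), with 1 to 8 rows, each of 6 numbers: dx, dy, dz in a scale on which 1.0 is 800 mm, then a rotation vector rx, ry, rz in fractions of the full range, 1 being 90 degrees; each row is the pose to reach, as a shift and turn from the pose commanded when the call began, along the tool's axes at that moment; what a row does not reach only later rows make up. A row lasts 1/10 s, in which the tool goes at most 50 mm and 0.15 rad, less where a joint would pass 70% of its speed; a pose out of reach is approached as far as the arm can. finger_gap is the opening from 0.0 (shut) to 1.0 (fully open), set as the call begins (left out keeps the last). The fingers move at their own pace and stop on an object; grip_force is the grip in N (left out, the last holds). Time passes only in rows, so rows that do not move let the fingers close. The tool returns the time, the measured TCP pose, the force, the opening and the grip force at its end. only (a regular expression) keeps the lines of the reply that match it, lines (a string "A,B") keeps lines A to B, and quiet returns only ok. Shift and turn numbers lie between -1 and 1, and a call with a number outside is refused. Input that does not fit is refused with a message, and nothing moves.
- monitor.sense(): the state, without advancing time (a new reading comes with each control period).
- vision.capture(name): name is "side" or "top" or "wrist"; returns the picture (400x640x3 uint8, red, green, blue); there is no depth.
- vision.calibration(name): a dict with "fx", "fy", "cx", "cy" (pixels), "position" and "attitude" of the camera in the world. Camera axes: x right, y down, z forward; pixel columns grow to the right and rows downward; lengths in mm; the calibration is good to about 2 mm. A picture is of the moment at which its call begins: read the wrist's pose just before it. calibration takes no time and is no camera call; for the wrist camera it gives the pose at the moment of the call.
- job.finish_job(): hands the job in; it is judged then, once.
The state is a dict: "time_s": time; "joints": joint angles; "dq": joint speeds; "tau": joint torques, N m; "eef_pos": TCP position; "ee_rot": TCP orientation; "force": force on the tool from outside, world axes, zero at the start; "wrist_torque": the same for the moment, N m; "grip_width": opening from 0.0 (shut) to 1.0 (fully open); "grip_force": force on a finger pad.
Only numpy, scipy, OpenCV 4.12 (cv2) and the standard library are available. Lean on these libraries where they do the work, as an engineer would, in place of code of your own. Each camera call takes 0.05 s, during which the arm holds its last target. There are 200 camera calls.

## Working session

There is one attempt and no reset: what is moved stays moved. The work goes in short steps, Python scripts to look and compute and a tool call to move; the robot and the scene stay as the last step left them, time stands still between calls to the robot, and variables do not carry over. Pictures are saved under pics/ and viewed, at most 10 in all, crops included, and the job is handed in when it is done.

```bash
ls; mkdir -p pics; python3 - <<'E'
from rig import ctrl, vision, monitor, job
import cv2,json
s=monitor.sense(); print(s['time_s'],s['eef_pos'],s['ee_rot'],s['grip_width'])
for n in ("top","side"):
    im=vision.capture(n); cv2.imwrite(f"pics/{n}0.png",im[:,:,::-1]); print(n,vision.calibration(n))
E
```

```text
pics
rig.py
0.0 [236.5811555  468.3979428  249.42413279] [-2.97899107e-04  2.31774468e-01  9.72769321e-01 -5.96411974e-04] 0.9990593588784052
top {'fx': 442.8734610406032, 'fy': 442.8734610406032, 'cx': 322.44406329294003, 'cy': 200.3664046057448, 'position': array([ 350.99731293,  -25.1850682 , 1204.36984367]), 'attitude': array([ 0.06318587, -0.69823541,  0.71022697, -0.06365935])}
side {'fx': 501.73382007834203, 'fy': 501.73382007834203, 'cx': 327.93641772269035, 'cy': 203.8301861080497, 'position': array([  256.40711521, -1049.08961124,   707.1427602 ]), 'attitude': array([-0.49351468,  0.86053279, -0.10515713,  0.06977503])}
```

View pics/top0.png

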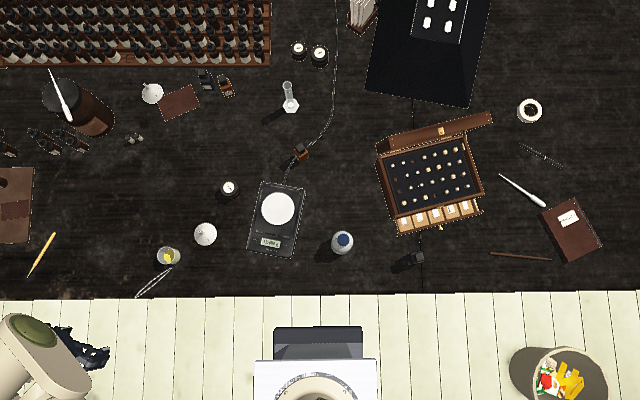

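View pics/side0.png

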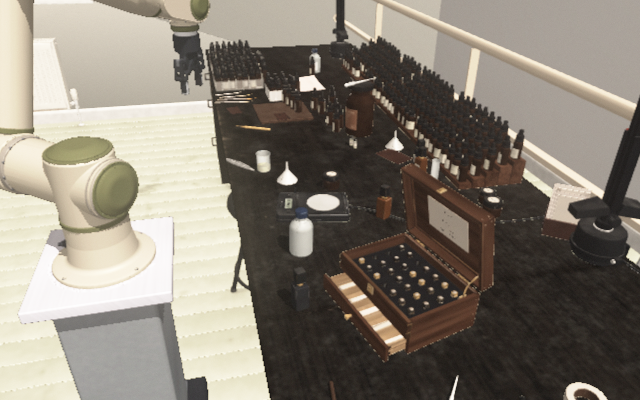

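The top view shows the bottle at about (343,241), the funnel (205,234), the brown flacon (300,153), the balm jar (229,188) and the black flacon (412,259). In the side view they are at about (301,230), (287,173), (384,203), (331,176) and (300,288). Next I enlarge both to pick out the tops.

```bash
python3 - <<'E'
import cv2,numpy as np
t=cv2.imread('pics/top0.png');s=cv2.imread('pics/side0.png')
def m(im,cs,h=24):
    return np.hstack([cv2.resize(im[y-h:y+h,x-h:x+h],(260,260),interpolation=cv2.INTER_NEAREST) for x,y in cs])
cv2.imwrite('pics/crops.png',np.vstack([m(t,[(343,241),(205,234),(300,153)]),m(s,[(301,225),(287,173),(384,200)])]))
E
```

```text
(no output)
```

View pics/crops.png

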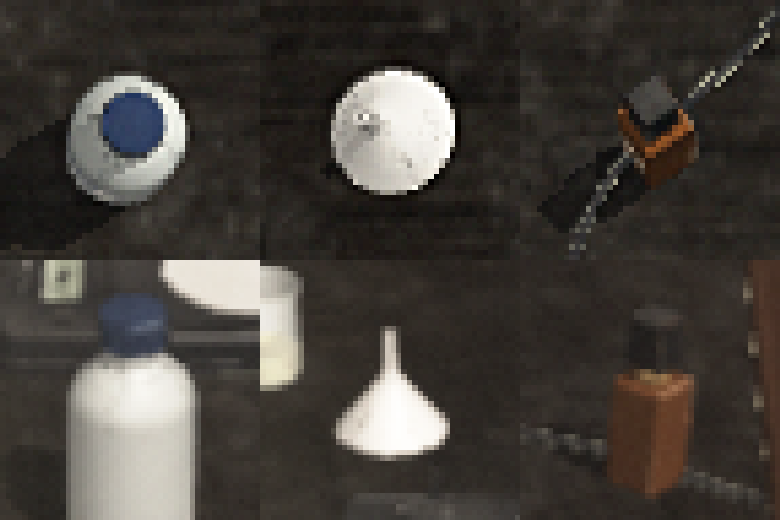

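The crops show the bottle cap at top (343.7,240.1) and side (301.7,209), the spout tip at (201,232.5) and (287,161.6), and the brown cap at (300.2,147) and (385.3,186). I triangulate these and check the heights. I refine with masks where the colours allow it, and also compute the two bystanders and the tall neighbours.

```bash
cat > h.py <<'E'
from rig import ctrl, vision, monitor, job
import cv2,numpy as np
from scipy.spatial.transform import Rotation as R
def rot(q): return R.from_quat(np.roll(q,-1))
C={n:vision.calibration(n) for n in("top","side")}
def ray(n,u,v):
    c=C[n]; d=rot(c['attitude']).apply([(u-c['cx'])/c['fx'],(v-c['cy'])/c['fy'],1]); return np.array(c['position']),d/np.linalg.norm(d)
def plane(n,u,v,z):
    p,d=ray(n,u,v); return p+d*(z-p[2])/d[2]
def tri(a,b):
    p,d=ray('top',*a);q,e=ray('side',*b)
    s,t=np.linalg.lstsq(np.c_[d,-e],q-p,rcond=None)[0]
    return (p+s*d+q+t*e)/2,np.linalg.norm(p+s*d-q-t*e)
E
python3 - <<'E'
from h import *
np.set_printoptions(precision=1,suppress=True)
t=cv2.imread('pics/top0.png');g=cv2.cvtColor(t,cv2.COLOR_BGR2HSV)
def cen(m,x,y,r=22):
    w=np.zeros(m.shape,np.uint8);w[y-r:y+r,x-r:x+r]=m[y-r:y+r,x-r:x+r]
    c=max(cv2.findContours(w,0,2)[0],key=cv2.contourArea);return cv2.minEnclosingCircle(c)
blue=cv2.inRange(g,(100,90,50),(130,255,255));white=cv2.inRange(g,(0,0,120),(180,80,255))
cb=cen(blue,343,241);cf=cen(white,205,234);cj=cen(white,229,188,12)
print(cb,cf,cj)
for n,a,b,h in(("bottle",cb[0],(301.7,209),116),("funnel",(200.9,232.5),(287,161.6),62),("brown",(300.2,147),(385.3,186),92),("jar",cj[0],(331,173.5),44),("black",(419,256),(300,269),92)):
    p,e=tri(a,b);q=plane('top',*a,h);print(n,p,'gap %.1f'%e,'plane',q,'reach %.0f'%np.hypot(*q[:2]))
print('funnel foot',plane('top',*cf[0],0),'width',cf[1]*2/C['top']['fx']*1204, 'cap dia',cb[1]*2/C['top']['fx']*1088)
print('brown corner base side',plane('side',360+25.8,176+43,0))
for n,a in(('book/box back L',(378,142)),('box back R',(494,120)),('beaker',(168,255))): print(n,plane('top',*a,0))
E
```

```text
((343.1666564941406, 239.1666717529297), 5.60267972946167) ((205.46875, 234.0), 11.695493698120117) ((228.0625, 186.9375), 5.74534273147583)
bottle [452.8 -77.2 115.6] gap 4.0 plane [450.8 -76.9 116. ] reach 457
funnel [482.8 287.4  63.4] gap 7.3 plane [479.3 288.2  62. ] reach 559
brown [697.3  27.7  91.7] gap 3.3 plane [695.5  28.   92. ] reach 696
jar [604.4 224.7  41.5] gap 2.5 plane [602.6 224.3  44. ] reach 643
black [ 409.6 -266.3   92.6] gap 3.6 plane [ 407.8 -266.2   92. ] reach 487
funnel foot [481.9 292.7   0. ] width 63.59096062992866 cap dia 27.528023608962354
brown corner base side [701.8  11.6   0. ]
book/box back L [ 734.9 -188.    -0. ]
box back R [ 794.6 -521.9    0. ]
beaker [426.7 392.3   0. ]
```

The heights come out at 115.6, 63.4 and 91.7 mm against the given 116, 62 and 92. All reaches are under 0.75 m and the ray gaps are small. I aim with the TCP about 48 mm above each top (fingertips about 29 mm), at (451,-77,164), (481,290,110) and (696,28,140), travelling at z=250 with the fingers nearly shut.

Careful with the scale: shifts go in shares of 800 mm and turns go in shares of 90 degrees. That gives: -220 mm / 800 = -0.275, -198 mm / 800 = -0.2475.

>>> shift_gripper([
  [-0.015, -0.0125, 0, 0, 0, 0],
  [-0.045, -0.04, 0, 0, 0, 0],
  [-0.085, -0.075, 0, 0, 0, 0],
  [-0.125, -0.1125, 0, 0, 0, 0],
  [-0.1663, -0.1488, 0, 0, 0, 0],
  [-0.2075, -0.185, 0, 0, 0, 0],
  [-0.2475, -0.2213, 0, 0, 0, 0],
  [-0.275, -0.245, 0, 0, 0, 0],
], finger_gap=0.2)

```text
refused: steps: the value is too long (schema: maxItems 1). Nothing was moved.
```

The call was refused and nothing moved: it wants a list holding one list of rows, three levels of brackets. Same move again in that form.

>>> shift_gripper([
  [[-0.015, -0.0125, 0, 0, 0, 0], [-0.045, -0.04, 0, 0, 0, 0], [-0.085, -0.075, 0, 0, 0, 0], [-0.125, -0.1125, 0, 0, 0, 0], [-0.1663, -0.1488, 0, 0, 0, 0], [-0.2075, -0.185, 0, 0, 0, 0], [-0.2475, -0.2213, 0, 0, 0, 0], [-0.275, -0.245, 0, 0, 0, 0]],
], finger_gap=0.2)

```text
time_s: 0.9
eef_pos: [344.9, 191.6, 249.9]
ee_rot: [0.0, 0.233, 0.973, -0.0]
force: [0.2, -0.0, 0.3]
grip_width: 0.201
grip_force: 0.0
```

>>> shift_gripper([
  [[-0.03, -0.0275, 0, 0, 0, 0], [-0.0675, -0.06, 0, 0, 0, 0], [-0.1075, -0.0963, 0, 0, 0, 0], [-0.1475, -0.1313, 0, 0, 0, 0], [-0.1875, -0.1675, 0, 0, 0, 0], [-0.2275, -0.2025, 0, 0, 0, 0], [-0.2563, -0.2288, 0, 0, 0, 0], [-0.2713, -0.2425, 0, 0, 0, 0]],
])

```text
time_s: 1.7
eef_pos: [450.8, -79.1, 249.7]
ee_rot: [-0.0, 0.233, 0.972, -0.0]
force: [-0.7, -0.3, 0.2]
grip_width: 0.205
grip_force: 0.0
```

```bash
cat > go.py <<'E'
import sys; from h import *
s=monitor.sense();d=np.array(eval(sys.argv[1]))-s['eef_pos']
print(s['time_s'],np.round(s['eef_pos'],1),'tool shift',np.round(rot(s['ee_rot']).inv().apply(d),1),np.round(s['joints'],2))
E
python3 go.py '[451,-77,164]'
```

```text
1.7 [450.8 -79.1 249.7] tool shift [ 0.7  2.  85.7] [-0.43  0.16  1.69 -0.    1.29 -1.53]
```

Above the bottle. I take a wrist picture to confirm before descending.

```bash
python3 - <<'E'
from h import *
im=vision.capture('wrist')[:,:,::-1].copy();c=vision.calibration('wrist')
d=rot(c['attitude']).inv().apply(np.array([451,-77,116])-c['position']);u=c['fx']*d[0]/d[2]+c['cx'];v=c['fy']*d[1]/d[2]+c['cy'];print(u,v)
cv2.circle(im,(int(u),int(v)),4,(0,0,255),1);cv2.imwrite('pics/w1.png',im)
E
```

```text
322.71325507640626 191.44736706718152
```

View pics/w1.png

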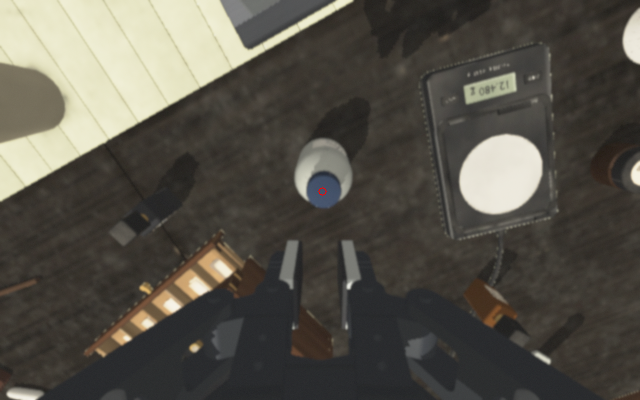

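The reprojected target at (323,191) sits in the middle of the blue cap, so the measurement is confirmed. I descend, dwell and rise.

Scaled: 86 mm / 800 = 0.1075, 82 mm / 800 = 0.1025.

>>> shift_gripper([
  [[0, 0.0013, 0.01, 0, 0, 0], [0, 0.0025, 0.03, 0, 0, 0], [0, 0.0025, 0.0525, 0, 0, 0], [0, 0.0025, 0.075, 0, 0, 0], [0, 0.0025, 0.0925, 0, 0, 0], [0, 0.0025, 0.1025, 0, 0, 0], [0, 0.0025, 0.1075, 0, 0, 0], [0, 0.0025, 0.1075, 0, 0, 0]],
])

```text
time_s: 2.55
eef_pos: [451.6, -74.2, 163.9]
ee_rot: [-0.0, 0.231, 0.973, 0.0]
force: [0.6, -0.5, 0.1]
grip_width: 0.197
grip_force: 0.0
```

>>> shift_gripper([
  [[0, 0, 0, 0, 0, 0], [0, 0, 0, 0, 0, 0], [0, 0, 0, 0, 0, 0], [0, 0, 0, 0, 0, 0], [0, 0, 0, 0, 0, 0], [0, 0, 0, 0, 0, 0], [0, 0, 0, 0, 0, 0], [0, 0, 0, 0, 0, 0]],
])

```text
time_s: 3.35
eef_pos: [451.8, -74.8, 164.0]
ee_rot: [0.0, 0.232, 0.973, 0.0]
force: [-0.7, 0.6, 0.1]
grip_width: 0.197
grip_force: 0.0
```

>>> shift_gripper([
  [[0, 0, 0, 0, 0, 0], [0, 0, 0, 0, 0, 0], [0, 0, 0, 0, 0, 0], [0, 0, 0, 0, 0, 0], [0, 0, 0, 0, 0, 0], [0, 0, 0, 0, 0, 0], [0, 0, 0, 0, 0, 0], [0, 0, 0, 0, 0, 0]],
], lines="1,2")

```text
time_s: 4.15
eef_pos: [451.8, -74.8, 164.0]
```

>>> shift_gripper([
  [[0, 0, -0.01, 0, 0, 0], [0, 0, -0.03, 0, 0, 0], [0, 0, -0.0525, 0, 0, 0], [0, 0, -0.075, 0, 0, 0], [0, 0, -0.0925, 0, 0, 0], [0, 0, -0.1025, 0, 0, 0], [0, 0, -0.1075, 0, 0, 0]],
], lines="1,2")

```text
time_s: 4.85
eef_pos: [452.0, -74.8, 250.8]
```

```bash
python3 go.py '[481,290,250]'
```

```text
4.85 [452.  -74.8 250.8] tool shift [138.6 338.7   0.7] [-0.42  0.16  1.69 -0.    1.29 -1.52]
```

Scaled: 220 mm / 800 = 0.275, 100 mm / 800 = 0.125.

>>> shift_gripper([
  [[0.0063, 0.015, 0, 0, 0, 0], [0.0188, 0.0463, 0, 0, 0, 0], [0.035, 0.085, 0, 0, 0, 0], [0.0513, 0.125, 0, 0, 0, 0], [0.0675, 0.165, 0, 0, 0, 0], [0.0838, 0.205, 0, 0, 0, 0], [0.1, 0.2438, 0, 0, 0, 0], [0.1125, 0.275, 0, 0, 0, 0]],
], lines="1,2")

```text
time_s: 5.65
eef_pos: [469.9, 164.7, 249.3]
```

>>> shift_gripper([
  [[0.0125, 0.0313, 0, 0, 0, 0], [0.0263, 0.065, 0, 0, 0, 0], [0.04, 0.0988, 0, 0, 0, 0], [0.0513, 0.125, 0, 0, 0, 0], [0.0588, 0.1438, 0, 0, 0, 0], [0.0613, 0.1488, 0, 0, 0, 0], [0.0613, 0.1488, 0, 0, 0, 0]],
], lines="1,2")

```text
time_s: 6.35
eef_pos: [480.4, 290.7, 249.6]
```

```bash
python3 go.py '[481,290,110]'
python3 - <<'E'
from h import *
im=vision.capture('wrist')[:,:,::-1].copy();c=vision.calibration('wrist')
d=rot(c['attitude']).inv().apply(np.array([481,290,62])-c['position']);u=c['fx']*d[0]/d[2]+c['cx'];v=c['fy']*d[1]/d[2]+c['cy'];print(u,v)
cv2.circle(im,(int(u),int(v)),6,(0,0,255),1);cv2.imwrite('pics/w2.png',im)
E
```

```text
6.35 [480.4 290.7 249.6] tool shift [ -0.9  -0.2 139.6] [ 0.34  0.39  1.38 -0.    1.36 -0.77]
319.99096888890494 177.90400187856358
```

View pics/w2.png

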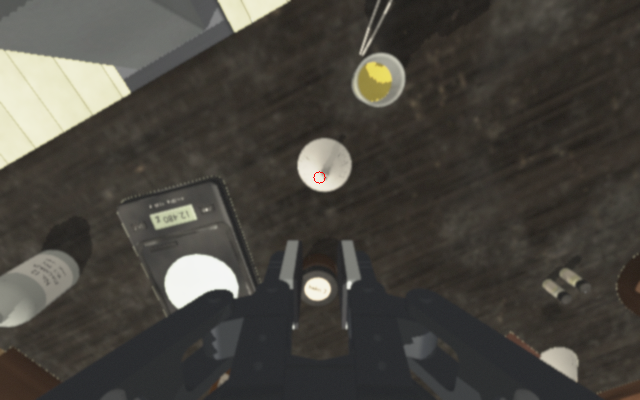

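The reprojected target (320,178) lies a few pixels from the spout tip, which is near (325,171). I refine using the foot circle from this view.

```bash
python3 - <<'E'
from h import *
c=vision.calibration('wrist');C['wrist']=c
t=cv2.imread('pics/w2.png');m=cv2.inRange(cv2.cvtColor(t,cv2.COLOR_BGR2HSV),(0,0,110),(180,70,255));m[:,:290]=0;m[:,360:]=0;m[:130]=0;m[205:]=0
k=max(cv2.findContours(m,0,2)[0],key=cv2.contourArea);f=cv2.minEnclosingCircle(k);print(f,c['fx'],c['position'])
print('foot',plane('wrist',*f[0],0),'tip',plane('wrist',325,171,62))
cv2.imwrite('pics/w2c.png',cv2.resize(t[130:205,285:365],None,fx=6,fy=6,interpolation=0))
E
```

```text
((323.8873291015625, 164.82394409179688), 27.381105422973633) 323.47196808288373 [411.53490411 325.07358668 372.85808625]
foot [482.83457647 294.19519601   0.        ] tip [476.98862691 297.54225603  62.        ]
```

View pics/w2c.png

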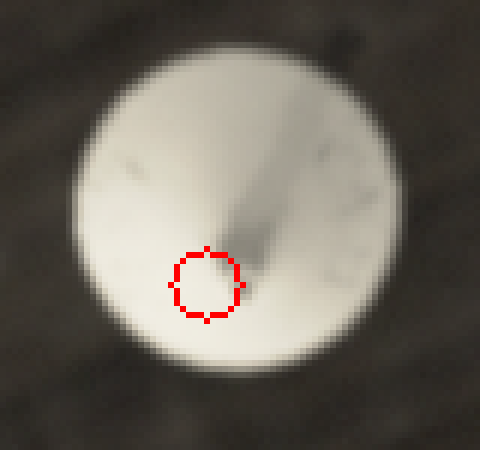

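Both views put the foot centre at about (482.5,293.5), so the shift is +3.6 mm in tool y. I descend, dwell and rise.

Scaled: 140 mm / 800 = 0.175, 136 mm / 800 = 0.17.

>>> shift_gripper([
  [[0, 0.0013, 0.0125, 0, 0, 0], [0, 0.0025, 0.0375, 0, 0, 0], [0, 0.005, 0.0675, 0, 0, 0], [0, 0.005, 0.1, 0, 0, 0], [0, 0.005, 0.1325, 0, 0, 0], [0, 0.005, 0.1575, 0, 0, 0], [0, 0.005, 0.17, 0, 0, 0], [0, 0.005, 0.175, 0, 0, 0]],
], lines="1,2")

```text
time_s: 7.2
eef_pos: [482.2, 293.4, 109.1]
```

>>> shift_gripper([
  [[0, 0, 0, 0, 0, 0], [0, 0, 0, 0, 0, 0], [0, 0, 0, 0, 0, 0], [0, 0, 0, 0, 0, 0], [0, 0, 0, 0, 0, 0], [0, 0, 0, 0, 0, 0], [0, 0, 0, 0, 0, 0], [0, 0, 0, 0, 0, 0]],
], lines="1,2")

```text
time_s: 8.0
eef_pos: [482.4, 294.1, 110.0]
```

>>> shift_gripper([
  [[0, 0, 0, 0, 0, 0], [0, 0, 0, 0, 0, 0], [0, 0, 0, 0, 0, 0], [0, 0, 0, 0, 0, 0], [0, 0, 0, 0, 0, 0], [0, 0, 0, 0, 0, 0], [0, 0, 0, 0, 0, 0], [0, 0, 0, 0, 0, 0]],
])

```text
time_s: 8.8
eef_pos: [482.5, 294.0, 110.0]
ee_rot: [0.0, 0.232, 0.973, 0.0]
force: [-0.2, 0.7, -0.7]
grip_width: 0.201
grip_force: 0.0
```

>>> shift_gripper([
  [[0, 0, -0.0125, 0, 0, 0], [0, 0, -0.0375, 0, 0, 0], [0, 0, -0.0675, 0, 0, 0], [0, 0, -0.1, 0, 0, 0], [0, 0, -0.1325, 0, 0, 0], [0, 0, -0.1575, 0, 0, 0], [0, 0, -0.17, 0, 0, 0], [0, 0, -0.175, 0, 0, 0]],
], lines="1,2")

```text
time_s: 9.6
eef_pos: [482.6, 294.1, 251.1]
```

```bash
python3 go.py '[696,28,250]'
```

```text
9.6 [482.6 294.1 251.1] tool shift [-310.5 -141.3    1.2] [ 0.34  0.4   1.37  0.    1.37 -0.76]
```

Scaled: -200 mm / 800 = -0.25, -177 mm / 800 = -0.2213.

>>> shift_gripper([
  [[-0.0138, -0.0063, 0, 0, 0, 0], [-0.0425, -0.0188, 0, 0, 0, 0], [-0.0775, -0.035, 0, 0, 0, 0], [-0.1138, -0.0513, 0, 0, 0, 0], [-0.15, -0.0675, 0, 0, 0, 0], [-0.1863, -0.0838, 0, 0, 0, 0], [-0.2213, -0.1, 0, 0, 0, 0], [-0.25, -0.1138, 0, 0, 0, 0]],
], lines="1,2")

```text
time_s: 10.4
eef_pos: [620.8, 120.2, 248.4]
```

>>> shift_gripper([
  [[-0.0275, -0.0125, 0, 0, 0, 0], [-0.06, -0.0275, 0, 0, 0, 0], [-0.0925, -0.0425, 0, 0, 0, 0], [-0.1175, -0.0538, 0, 0, 0, 0], [-0.1325, -0.06, 0, 0, 0, 0], [-0.1375, -0.0625, 0, 0, 0, 0], [-0.1375, -0.0625, 0, 0, 0, 0]],
], lines="1,2")

```text
time_s: 11.1
eef_pos: [695.5, 27.6, 248.7]
```

```bash
python3 go.py '[696,28,140]'
python3 - <<'E'
from h import *
c=vision.calibration('wrist');im=vision.capture('wrist')[:,:,::-1].copy()
d=rot(c['attitude']).inv().apply(np.array([696,28,92])-c['position']);u=c['fx']*d[0]/d[2]+c['cx'];v=c['fy']*d[1]/d[2]+c['cy'];print(u,v)
cv2.circle(im,(int(u),int(v)),4,(0,0,255),1);cv2.imwrite('pics/w3.png',im)
E
```

```text
11.1 [695.5  27.6 248.7] tool shift [ -0.4   0.6 108.7] [-0.13  0.72  0.87 -0.    1.56 -1.23]
320.5081875730985 186.28931303505775
```

View pics/w3.png

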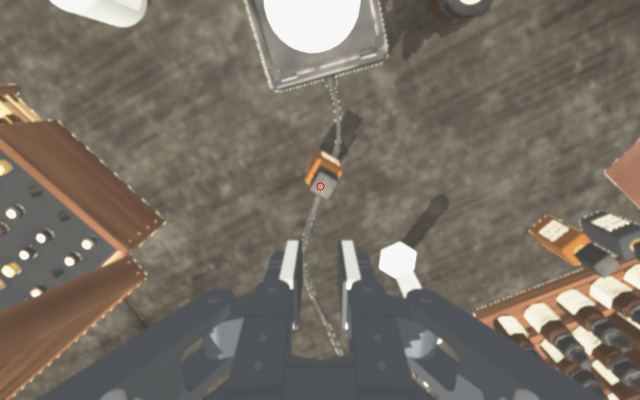

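The target at (320,186) sits on the brown flacon's cap. Behind it stands a measuring cylinder, so I check the clearance before descending.

```bash
python3 - <<'E'
from h import *
np.set_printoptions(precision=0,suppress=True)
C['wrist']=vision.calibration('wrist')
b=plane('top',291,106,0);print('cyl base',b,'wrist base',plane('wrist',398,262,0))
c=C['top']
for z in (60,90,120,150,180):
    d=rot(c['attitude']).inv().apply(np.array([b[0],b[1],z])-c['position']);print(z,c['fx']*d[:2]/d[2]+[c['cx'],c['cy']])
t=cv2.imread('pics/top0.png')[70:170,250:350];s=cv2.imread('pics/side0.png')[130:230,360:460]
cv2.imwrite('pics/cyl.png',np.hstack([cv2.resize(q,(400,400),interpolation=0) for q in(t,s)]))
E
```

```text
cyl base [847.  58.   0.] wrist base [854.  61.   0.]
60 [289.  98.]
90 [289.  93.]
120 [288.  88.]
150 [287.  83.]
180 [286.  78.]
```

View pics/cyl.png

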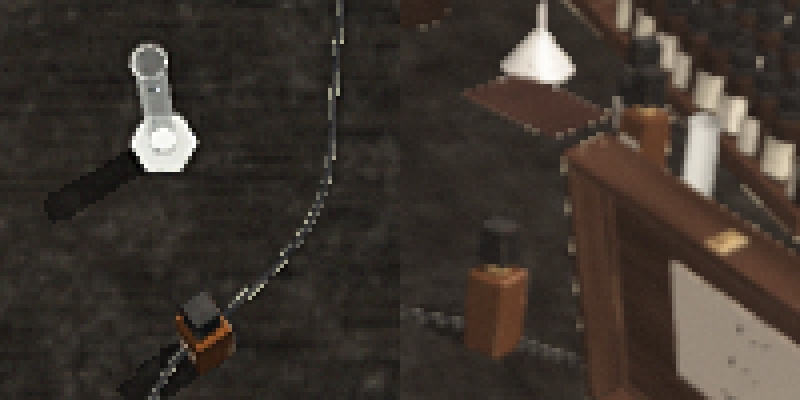

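The cylinder stands about 155 mm away and is about 130 mm tall, while the gripper body stays above z≈190, so it is clear. I descend and dwell.

Scaled: 109 mm / 800 = 0.1363, 107 mm / 800 = 0.1338.

>>> shift_gripper([
  [[0, 0, 0.01, 0, 0, 0], [0, 0, 0.03, 0, 0, 0], [0, 0, 0.055, 0, 0, 0], [0, 0, 0.0825, 0, 0, 0], [0, 0, 0.1075, 0, 0, 0], [0, 0, 0.125, 0, 0, 0], [0, 0, 0.1338, 0, 0, 0], [0, 0, 0.1363, 0, 0, 0]],
], lines="1,2")

```text
time_s: 11.95
eef_pos: [695.4, 28.7, 140.5]
```

>>> shift_gripper([
  [[0, 0, 0, 0, 0, 0], [0, 0, 0, 0, 0, 0], [0, 0, 0, 0, 0, 0], [0, 0, 0, 0, 0, 0], [0, 0, 0, 0, 0, 0], [0, 0, 0, 0, 0, 0], [0, 0, 0, 0, 0, 0], [0, 0, 0, 0, 0, 0]],
], lines="1,2")

```text
time_s: 12.75
eef_pos: [695.6, 28.4, 141.0]
```

>>> shift_gripper([
  [[0, 0, 0, 0, 0, 0], [0, 0, 0, 0, 0, 0], [0, 0, 0, 0, 0, 0], [0, 0, 0, 0, 0, 0], [0, 0, 0, 0, 0, 0], [0, 0, 0, 0, 0, 0], [0, 0, 0, 0, 0, 0], [0, 0, 0, 0, 0, 0]],
])

```text
time_s: 13.55
eef_pos: [695.6, 28.4, 141.0]
ee_rot: [0.0, 0.232, 0.973, 0.0]
force: [0.3, -0.6, 0.5]
grip_width: 0.202
grip_force: 0.0
```

```bash
python3 go.py '[696,28,140]'
```

```text
13.55 [695.6  28.4 141. ] tool shift [-0.6 -0.2  1. ] [-0.13  0.78  1.03  0.    1.33 -1.23]
```

```bash
python3 -c "
from rig import ctrl, vision, monitor, job
print(job.finish_job())"
```

```text
the job is handed in; nothing more can be done
None
```

The job is handed in (no verdict came back): the arm dwelt about 1.6 s over the carrier bottle, the funnel and the brown flacon in that order, and ended still above the brown flacon, with fingertips about 30 mm over each top and no contact force seen.

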